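# Turn the pan's handle in and index the ware carrier to its next station

### The arm

A 6-joint arm with a two-finger parallel gripper is mounted at the origin on the work surface. World frame = base frame: x ahead of the robot, y to its left, z up, the work surface at z = 0. Lengths are in m, angles in rad, forces in N, time in s.
With the tool pointing down it reaches from about 0.3 to 0.775 m from the base axis. Payload 14.6 kg.
Tool frame: the origin (TCP) lies on the centre line of the jaws, within the pads' length; the fingertips stand 17 mm ahead of it and the grasp point (between the pads) lies 2 mm behind it; z points along the fingers, y is the line along which they close (so a half turn about z gives the same grasp; the last joint's range is limited). The gripper opens to 94 mm and grips with 3 to 60 N. Pads are 16 mm wide; open, the fingers measure 119 mm over their backs; the gripper's body (75 mm by 177 mm) begins 78 mm behind the grasp point.
Start: joints at [-1.232, 0.3, 1.521, -0, 1.321, -0.067], TCP at [0.217, -0.505, 0.222] pointing down, gripper open.
Joint ranges: [-3.03, 3.03], [-0.79, 2.21], [0.23, 2.52], [-1.04, 4.18], [0, 3.07], [-2.55, 2.55]. Speed limits (rad/s): [2.22, 2.22, 2.57, 3.14, 3.14, 3.14].

### API

Orientations are given as a 3x3 rotation matrix whose columns are the frame's x, y, z axes.
In Python, from bench import env, solver, viewer, workorder, look_for, outline_of gives the robot as it stands. Calls block until the motion is done:
- env.move_ptp(position, orientation): joint-space move of the TCP to a pose.
- env.servo_line(position, orientation=None, feed=0.15): straight line of the TCP; orientation=None keeps the orientation; feed is the mean speed in m/s.
- env.movej(angles): joint-space move.
- env.open_gripper() and env.close(squeeze=None): open the fingers fully, or close them until they stop; squeeze is the grip in N (None keeps the last).
- env.pause(seconds).
- solver.ik(position, orientation): joint angles nearest the present ones, or None.
- env.read_state(): the state.
- viewer.get_image(name): name is "scene" or "top" or "wrist"; returns a dict with "frame" (400x640x3 uint8, blue, green, red), "range_z" (400x640 float32, m along the optical axis (not along the pixel's ray), 0 where there is no reading), "camera_matrix" (3x3 intrinsics, pixels), "rvec" (rotation vector, rad) and "tvec" (3), from world to camera coordinates, as OpenCV has them; the wrist camera has in their place "hand_eye" (4x4, takes a point from camera to tool coordinates, whose origin is the TCP and whose axes are the flange's). Camera axes: x right, y down, z forward; pixel columns grow to the right and rows downward; lengths in m; the calibration is good to about 2 mm. A picture is of the moment at which its call begins: read the wrist's pose just before it.
A pose or a line that the arm cannot do raises env.MotionError and nothing moves.
- workorder.close_job(): hands the job in; it is judged then, once.
Trained networks look in a picture, given as the dict that the camera call returned (one of the last four; its "shot" number tells which), for a name from the list of things; names that differ only in an ending like _2 or _b are one class to them, and where a whole thing is asked for, a point or a joint stands for the part that bears it (a point fixed in the world has none). Each returns a list of dicts, best first, with "conf" (0 to 1); they miss things now and then, are a little off and sometimes report something else, mostly with a low value. They report only what shows in the picture. A call takes as long as a camera call.
- look_for(picture, name): "location" ([x, y, z] in m, in world coordinates, good to about 4 mm: the middle of the surface that is visible of it).
- outline_of(picture, name): "mask" (400x640 bool, what is visible of it).
The state is a dict: "clock": time; "joints": joint angles; "qd": joint speeds; "joint_efforts": joint torques, N m; "position": TCP position; "orientation": TCP orientation; "ft_force": force on the tool from outside, world axes, zero at the start; "wrist_torque": the same for the moment, N m; "grip_width": finger opening in m; "grasp_force": force on a finger pad.
Only numpy, scipy, OpenCV 4.12 (cv2) and the standard library are available. Lean on these libraries where they do the work, as an engineer would, in place of code of your own. Each camera call takes 0.05 s, during which the arm holds its last target. There are 200 camera calls.

### The job

The pan on the slide's carrier has its handle sticking out towards the robot, in the way of the pots. First swing the handle round so that it trails straight back over the slide behind the carrier, leaving the pan standing in its ring, then push the carrier along the slide (to the robot's left, towards the grey end block) until it drops into the next station's detent, without running past it. Do not lift the pan, do not shift any of the pots, and let go at the end.

Things in the scene. Friction and masses are not known exactly. Their poses are not given: they have to be found in the camera images.
- slide: Fixed aluminium rail slide on the table, 425 mm long, 160 wide. Origin at table height on its centre line; y runs along it in the direction of travel (near world +y), x across it, away from the robot. Bed 12 mm above the table, from y = -200 to +189, between two side guides: inner faces at x = +-72 mm, tops 28 mm above the table. Its stations are at y = -100 and +70.
- station (a point): The next station (y = +70 mm of the slide), 12 mm above the table, axes as the slide's; marked by two small steel brackets, 34 mm high, outside the guides. When the carrier has dropped into the detent its origin is here, about 1.5 mm lower. It clicks in by itself over the last 3 mm or so and then needs about 12 to 20 N to be pushed out.
- end_block (a point): Grey end block closing the slide, 100 mm high: the middle of the top edge of the face that looks at the carrier, 119 mm past the station. Axes as the slide's.
- carrier: Loose aluminium plate on the slide, 138 mm wide (x), 140 long (y, along the travel), about 0.6 kg, 3 mm side play. Origin under its centre at the bottom of its ball feet: 12 mm above the table on the bed. Plate top at z = 24 mm, with a grey locating ring, 108 mm inside, 8 mm high. Starts 110 to 150 mm short of the station; slides with 3 to 6 N and stays where it is left.
- rear_lip (a point): Where to push the carrier: middle of the outer face of its rear lip, an upright wall 130 mm wide, its face 70 mm behind the carrier's centre, from 26 to 54 mm above the table. A like lip stands at the front end. Axes as the carrier's.
- pan: Loose glazed stoneware pan, 0.4 kg, rim 122 mm diameter, 58 high, foot 100 mm diameter, standing in the carrier's ring (4 mm play), where it can be turned. Origin at the centre of its underside. A straight round handle, 20 mm thick, runs along local +x from 58 to 188 mm, its axis 45 mm above the origin, 81 mm above the table.
- handle_end (a point): Point on the pan handle's axis 178 mm from the pan's centre, 10 mm from its rounded tip; axes as the pan's. The handle starts pointing towards the robot, 60 to 120 degrees away from trailing. A sideways push of 1 to 2 N on the handle turns the pan and hardly moves the carrier.
- mug: Loose ceramic mug, 82 mm diameter, 96 mm high, ear handle along its local +y. Leave alone. Origin under its centre. One of three lower pots on the robot's side of the slide, 140 to 195 mm from its centre line, in varying order: two level with the station or beyond it, one near the slide's right end.
- jar: Loose ceramic jar, 80 mm diameter, 112 mm high. Leave alone. Origin under its centre. One of three lower pots on the robot's side of the slide, 140 to 195 mm from its centre line, in varying order: two level with the station or beyond it, one near the slide's right end.
- bowl: Loose ceramic bowl, 92 mm rim diameter, 78 mm high. Leave alone. Origin under its centre. One of three lower pots on the robot's side of the slide, 140 to 195 mm from its centre line, in varying order: two level with the station or beyond it, one near the slide's right end.
- bottle_tall: Leave alone. Origin under its centre. Loose ceramic cone bottle, 80 mm diameter at the foot tapering to 26 to 30 mm at the neck, 225 mm tall; three such stand in varying order beyond the slide, 130 to 170 mm from its centre line.
- bottle_mid: Leave alone. Origin under its centre. Loose ceramic cone bottle, 80 mm diameter at the foot tapering to 26 to 30 mm at the neck, 190 mm tall; three such stand in varying order beyond the slide, 130 to 170 mm from its centre line.
- bottle_small: Leave alone. Origin under its centre. Loose ceramic cone bottle, 80 mm diameter at the foot tapering to 26 to 30 mm at the neck, 165 mm tall; three such stand in varying order beyond the slide, 130 to 170 mm from its centre line.

How it is judged:
On the way, in this order (a step that is already met when the one before it is completed fails the run):
1. the handle trails back over the slide (its end within 55 mm of the carrier's centre line, behind the carrier) while the carrier is still at least 60 mm short of the station (x of handle_end in the frame of carrier between -0.055 and 0.055 m and y of handle_end in the frame of carrier below -0.14 m and y of carrier in the frame of station below -0.06 m), for 0.2 s.
2. the carrier sits in the station detent, within 4 mm (y of carrier in the frame of station between -0.004 and 0.004 m), for 0.2 s.
At the end, for the whole second after the job is handed in: The carrier rests within 4 mm of the next station's detent; the pan stands upright in the carrier's ring (within 10 mm of its centre, seated) with its handle trailing back, the handle's end within 55 mm of the carrier's centre line; everything at rest and released (all of step 2 and x of handle_end in the frame of carrier between -0.055 and 0.055 m and y of handle_end in the frame of carrier below -0.14 m and horizontal distance between pan and carrier below 0.01 m and z of pan in the frame of carrier below 0.03 m and angle between pan's own z axis and vertical below 0.08 rad and linear speed of carrier below 0.01 m/s and linear speed of pan below 0.015 m/s); the robot touches nothing.
It fails at once if a pot beside the slide is shifted by more than 15 mm or tipped (distance of any of mug, jar, bowl, bottle_tall, bottle_mid, bottle_small from where it was at the start of the episode above 0.015 m or angle between any of mug, jar, bowl, bottle_tall, bottle_mid, bottle_small's own z axis and vertical above 0.3 rad).
It fails at once if the pan is lifted or tipped out of the carrier's ring (z of pan in the frame of carrier above 0.038 m or angle between pan's own z axis and vertical above 0.3 rad).
It fails at once if the carrier is run past the station detent (more than 12 mm) (y of carrier in the frame of station above 0.012 m).
It also fails if it takes over 51 s, if anything falls off the work surface, if the arm or the gripper's body presses on something with over 40 N, if the wrist force passes 120 N, or if a joint passes its speed limit or range.

## Working session

There is one attempt and no reset: what is moved stays moved. The work goes in short steps, each a Python script; the robot and the scene stay as the last script left them, time stands still between calls to the robot, and variables do not carry over. Pictures are saved under pics/ and viewed, at most 10 in all, crops included, and the job is handed in when it is done.

```bash
ls; mkdir -p pics
cat > h.py <<'E'
import numpy as np, cv2
from bench import env, solver, viewer, workorder, look_for, outline_of
def cloud(im):
    z=im["range_z"]; K=im["camera_matrix"]; v,u=np.indices(z.shape)
    P=np.stack([(u-K[0,2])/K[0,0]*z,(v-K[1,2])/K[1,1]*z,z],-1)
    R=cv2.Rodrigues(np.array(im["rvec"],float))[0]
    W=(P-np.array(im["tvec"]).ravel())@R
    W[z<=0]=np.nan
    return W
E
python3 - <<'E'
from h import *
for n in ["scene","top"]:
    im=viewer.get_image(n); cv2.imwrite(f"pics/{n}0.png",im["frame"])
    for k in ["slide","end_block","carrier","rear_lip","pan","handle_end","mug","jar","bowl","bottle_tall","bottle_mid","bottle_small","station"]:
        print(n,k,[(np.round(r["location"],3).tolist(),round(r["conf"],2)) for r in look_for(im,k)[:2]])
print(env.read_state()["clock"])
E
```

```text
bench.py
pics
scene slide [([0.604, 0.137, 0.013], 0.96)]
scene end_block [([0.607, 0.139, 0.011], 0.87), ([0.763, 0.158, 0.105], 0.46)]
scene carrier []
scene rear_lip [([0.645, -0.026, 0.032], 0.64), ([0.563, -0.015, 0.067], 0.56)]
scene pan [([0.568, -0.015, 0.07], 0.75)]
scene handle_end [([0.565, -0.016, 0.066], 0.92)]
scene mug [([0.488, 0.207, 0.062], 0.9)]
scene jar [([0.488, 0.324, 0.086], 0.96)]
scene bowl [([0.391, -0.208, 0.056], 0.95), ([0.606, 0.138, 0.013], 0.52)]
scene bottle_tall [([0.763, 0.157, 0.104], 0.59)]
scene bottle_mid [([0.777, 0.044, 0.087], 0.79), ([0.487, 0.325, 0.088], 0.61)]
scene bottle_small [([0.758, -0.137, 0.075], 0.76), ([0.604, 0.14, 0.015], 0.23)]
scene station [([0.606, 0.134, 0.012], 0.58)]
top slide [([0.608, 0.138, 0.012], 0.93), ([0.729, 0.158, 0.116], 0.29)]
top end_block [([0.605, 0.138, 0.013], 0.9)]
top carrier [([0.574, 0.002, 0.034], 0.93)]
top rear_lip [([0.572, -0.006, 0.038], 0.55)]
top pan [([0.585, -0.014, 0.048], 0.62)]
top handle_end [([0.587, -0.014, 0.05], 0.94)]
top mug [([0.464, 0.22, 0.024], 0.84), ([0.575, -0.003, 0.036], 0.56)]
top jar [([0.471, 0.318, 0.11], 0.91)]
top bowl [([0.408, -0.216, 0.032], 0.72)]
top bottle_tall [([0.728, 0.158, 0.116], 0.64), ([0.742, 0.049, 0.102], 0.27)]
top bottle_mid [([0.741, 0.048, 0.101], 0.61)]
top bottle_small [([0.731, -0.129, 0.09], 0.61)]
top station [([0.604, 0.139, 0.014], 0.82)]
1.4
```

View pics/top0.png

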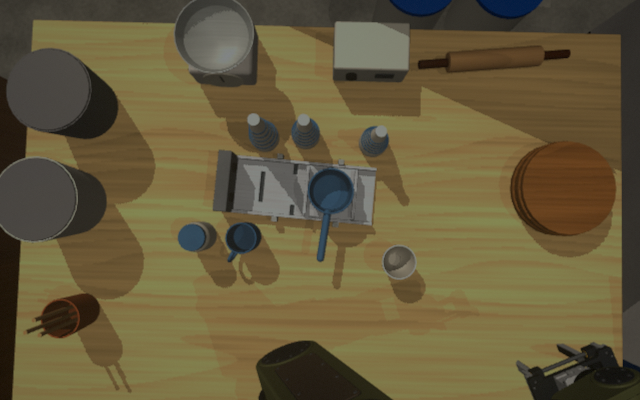

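View pics/scene0.png

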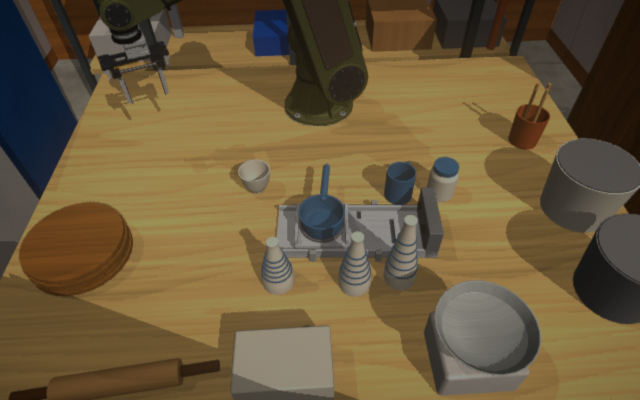

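Top view: the pan's rim is at about (330,188), with its handle running to (321,260). The slide runs from (375,195) to the end block at (225,180), the bowl is at (399,262), and the mug and jar are at (243,238) and (195,236). Next I measure these geometrically from both views.

```bash
cat >> h.py <<'E'
def rim_circle(P):
    A=np.c_[2*P[:,:2],np.ones(len(P))]; s=np.linalg.lstsq(A,(P[:,:2]**2).sum(1),rcond=None)[0]
    return s[:2],np.sqrt(s[2]+s[:2]@s[:2])
def measure(verbose=True):
    out={}
    for n in ["top","scene"]:
        im=viewer.get_image(n); W=cloud(im); X=W.reshape(-1,3); X=X[~np.isnan(X[:,0])]
        roi=X[(X[:,0]>.3)&(X[:,0]<.85)&(X[:,1]>-.35)&(X[:,1]<.4)]
        # end block: top 100 mm
        o=outline_of(im,"pan"); 
        d={"im":im,"roi":roi}
        if o:
            M=W[o[0]["mask"]]; M=M[~np.isnan(M[:,0])]
            rim=M[(M[:,2]>.088)&(M[:,2]<.1)]
            c,r=rim_circle(rim); 
            for _ in range(3):
                e=abs(np.linalg.norm(rim[:,:2]-c,axis=1)-r); rim2=rim[e<.006]; c,r=rim_circle(rim2)
            dist=np.linalg.norm(M[:,:2]-c,axis=1); H=M[(dist>.08)&(dist<.2)&(M[:,2]>.06)]
            d.update(c=c,r=r,conf=o[0]["conf"],nrim=len(rim2),H=H)
            if len(H)>5:
                m=np.median(H,0); far=H[dist[(dist>.08)&(dist<.2)&(M[:,2]>.06)]>.15].mean(0)
                d["hd"]=np.arctan2(*(far[:2]-c)[::-1]); d["far"]=far; d["zh"]=(np.percentile(H[:,2],90)); d["reach"]=np.percentile(dist,99.5)
            if verbose: print(n,{k:np.round(v,4) for k,v in d.items() if k not in("im","roi","H")})
        out[n]=d
    return out
E
python3 - <<'E'
from h import *
o=measure()
for n in o:
    R=o[n]["roi"]
    b=R[(R[:,2]>.092)&(R[:,2]<.106)&(R[:,1]>.15)&(R[:,1]<.32)&(R[:,0]>.52)&(R[:,0]<.71)]
    if len(b)>20:
        rect=cv2.minAreaRect(b[:,:2].astype(np.float32)); print(n,"block",rect,len(b)); print(cv2.boxPoints(rect).round(3).tolist(), np.median(b[:,2]))
    g=R[(R[:,2]>.023)&(R[:,2]<.033)&(R[:,1]>-.15)&(R[:,1]<.2)&(R[:,0]>.5)&(R[:,0]<.71)]
    # guides: search yaw
    np.save(f"/tmp/g_{n}.npy",R)
    best=[]
    for yaw in np.linspace(-.2,.2,81):
        t=g[:,:2]@np.array([np.cos(yaw),np.sin(yaw)]); h=np.histogram(t,np.arange(.4,.9,.003))[0]; best.append((np.sum(h.astype(float)**2),yaw))
    print(n,"yaw",max(best),len(g))
    yaw=max(best)[1]; t=g[:,:2]@np.array([np.cos(yaw),np.sin(yaw)]); h,e=np.histogram(t,np.arange(.45,.75,.005)); print([(round(a,3),int(k)) for a,k in zip(e,h) if k])
s=env.read_state(); print(s["clock"])
E
```

```text
top {'c': array([ 0.5455, -0.0143]), 'r': np.float64(0.0772), 'conf': np.float64(0.64), 'nrim': np.int64(52), 'hd': np.float64(nan), 'far': array([nan, nan, nan]), 'zh': np.float64(0.0948), 'reach': np.float64(0.1308)}
scene {'c': array([ 0.5581, -0.0125]), 'r': np.float64(0.0779), 'conf': np.float64(0.66), 'nrim': np.int64(40), 'hd': np.float64(nan), 'far': array([nan, nan, nan]), 'zh': np.float64(0.0926), 'reach': np.float64(0.1415)}
top block ((0.6142781972885132, 0.2622956335544586), (0.037655312567949295, 0.15996906161308289), 86.40833282470703) 864
[[0.5329999923706055, 0.24899999797344208], [0.6930000185966492, 0.23800000548362732], [0.6949999928474426, 0.2759999930858612], [0.5360000133514404, 0.28600001335144043]] 0.10067310739250951
top yaw (np.float64(80717.0), np.float64(-0.065)) 767
[(np.float64(0.485), 1), (np.float64(0.5), 2), (np.float64(0.505), 6), (np.float64(0.51), 1), (np.float64(0.515), 182), (np.float64(0.52), 142), (np.float64(0.53), 5), (np.float64(0.535), 2), (np.float64(0.54), 5), (np.float64(0.555), 1), (np.float64(0.565), 1), (np.float64(0.625), 1), (np.fl
[... 864 characters left out ...]
np.float64(0.52), 71), (np.float64(0.525), 2), (np.float64(0.56), 1), (np.float64(0.575), 1), (np.float64(0.585), 2), (np.float64(0.59), 1), (np.float64(0.6), 1), (np.float64(0.615), 2), (np.float64(0.62), 2), (np.float64(0.625), 2), (np.float64(0.63), 3), (np.float64(0.635), 5), (np.float64(0.64), 4), (np.float64(0.645), 10), (np.float64(0.65), 10), (np.float64(0.655), 15), (np.float64(0.66), 87), (np.float64(0.665), 89), (np.float64(0.67), 133), (np.float64(0.675), 22), (np.float64(0.68), 13), (np.float64(0.685), 28), (np.float64(0.69), 1)]
1.6h.py:30: RuntimeWarning: Mean of empty slice.
  m=np.median(H,0); far=H[dist[(dist>.08)&(dist<.2)&(M[:,2]>.06)]>.15].mean(0)
  ret = um.true_divide(
```

```bash
cat >> h.py <<'E'
PSI=-0.067; SO=np.array([0.598,0.0541])
RS=np.array([[np.cos(PSI),-np.sin(PSI)],[np.sin(PSI),np.cos(PSI)]])
def toS(p): return (np.asarray(p)[...,:2]-SO)@RS
def toW(p): return np.asarray(p)@RS.T+SO
from scipy.optimize import least_squares
def pan_pose(verbose=True,names=("top","scene")):
    res=[]
    for n in names:
        im=viewer.get_image(n); X=cloud(im).reshape(-1,3); X=X[~np.isnan(X[:,0])]
        S=np.c_[toS(X),X[:,2]]
        k=(abs(S[:,0])<.072)&(S[:,1]>-.25)&(S[:,1]<.16)&(S[:,2]>.086)&(S[:,2]<.1)
        R=S[k]
        f=least_squares(lambda q:np.hypot(R[:,0]-q[0],R[:,1]-q[1])-.059,[0,np.median(R[:,1])],loss="soft_l1",f_scale=.002).x
        d=np.hypot(*(S[:,:2]-f).T)
        k=(d>.085)&(d<.192)&(S[:,2]>.07)&(S[:,2]<.1); H=S[k]
        # plate/lips: x within, z .045-.058
        L=S[(abs(S[:,0])<.06)&(S[:,2]>.044)&(S[:,2]<.06)&(abs(S[:,1]-f[1])<.09)&(d>.063)]
        H=H[(H[:,0]<.09)&(H[:,1]<.1)]
        # handle: robust mode of angle
        a=np.arctan2(H[:,1]-f[1],H[:,0]-f[0]); 
        h,e=np.histogram(a,np.linspace(-np.pi,np.pi,73)); m=e[h.argmax()]+.044
        a2=np.median(a[abs(a-m)<.15]); 
        for _ in range(3): a2=np.median(a[abs(a-a2)<.1])
        HH=H[abs(a-a2)<.12]
        q=dict(n=n,c=f,rn=len(R),rms=np.std(np.hypot(*(R[:,:2]-f).T)),ang=np.degrees(a2),nh=len(HH),ztop=np.percentile(HH[:,2],90),reach=np.percentile(np.hypot(*(HH[:,:2]-f).T),98),lips=np.percentile(L[:,1],[3,97]) if len(L)>8 else None,nl=len(L),centreW=toW(f),endW=toW(f+.178*np.array([np.cos(a2),np.sin(a2)])))
        if verbose: print({k:(np.round(v,4).tolist() if v is not None and k!="n" else v) for k,v in q.items()})
        res.append(q)
    return res
E
python3 - <<'E'
from h import *
pan_pose()
im=viewer.get_image("top")
for n in("top","scene"):
    im=viewer.get_image(n);W=cloud(im)
    for k in ["mug","jar","bowl","bottle_tall","bottle_mid","bottle_small","carrier"]:
        o=outline_of(im,k)
        if o:
            M=W[o[0]["mask"]];M=M[~np.isnan(M[:,0])];print(n,k,round(o[0]["conf"],2),np.percentile(toS(M),[5,50,95],axis=0).round(3).tolist(),np.percentile(M[:,2],97).round(3))
s=env.read_state();print(s["clock"],s["orientation"].round(3).tolist() if hasattr(s["orientation"],"round") else s["orientation"])
E
```

```text
{'n': 'top', 'c': [0.0013, -0.0748], 'rn': 348, 'rms': 0.0034, 'ang': 176.0722, 'nh': 263, 'ztop': 0.0926, 'reach': 0.1831, 'lips': [-0.1446, -0.0055], 'nl': 263, 'centreW': [0.5943, -0.0206], 'endW': [0.4179, 0.0034]}
{'n': 'scene', 'c': [0.0019, -0.0767], 'rn': 356, 'rms': 0.0029, 'ang': 175.9551, 'nh': 166, 'ztop': 0.0909, 'reach': 0.181, 'lips': [-0.1464, -0.0073], 'nl': 209, 'centreW': [0.5948, -0.0226], 'endW': [0.4185, 0.0018]}
top mug 0.62 [[-0.183, 0.108], [-0.145, 0.156], [-0.106, 0.183]] 0.098
top jar 0.96 [[-0.181, 0.232], [-0.149, 0.256], [-0.118, 0.295]] 0.116
top bowl 0.95 [[-0.205, -0.311], [-0.171, -0.283], [-0.132, -0.243]] 0.08
top bottle_tall 0.72 [[0.105, 0.087], [0.127, 0.11], [0.155, 0.141]] 0.227
top bottle_mid 0.8 [[0.124, -0.025], [0.145, 0.003], [0.169, 0.033]] 0.192
top bottle_small 0.73 [[0.118, -0.207], [0.141, -0.174], [0.171, -0.148]] 0.167
top carrier 0.76 [[-0.064, -0.141], [-0.026, -0.041], [0.069, -0.007]] 0.059
scene mug 0.56 [[-0.181, 0.107], [-0.121, 0.143], [-0.103, 0.178]] 0.095
scene jar 0.68 [[-0.186, 0.231], [-0.128, 0.263], [-0.113, 0.3]] 0.113
scene bowl 0.56 [[-0.209, -0.309], [-0.189, -0.273], [-0.126, -0.237]] 0.078
scene bottle_tall 0.56 [[0.133, 0.086], [0.159, 0.115], [0.177, 0.147]] 0.224
scene bottle_mid 0.65 [[0.152, -0.026], [0.178, 0.004], [0.196, 0.036]] 0.189
scene bottle_small 0.82 [[0.151, -0.211], [0.174, -0.18], [0.191, -0.151]] 0.164
scene carrier 0.65 [[-0.073, -0.179], [0.003, 0.082], [0.082, 0.214]] 0.1
2.55 [[0.919, 0.395, 0.0], [0.395, -0.919, -0.0], [0.0, 0.0, -1.0]]
```

```bash
cat >> h.py <<'E'
c,s=np.cos(PSI),np.sin(PSI)
def ori(sg):  # tool y = sg * slide x, z down
    y=sg*np.array([c,s,0]); z=np.array([0,0,-1.]); return np.c_[np.cross(y,z),y,z]
def P(x,y,z): return np.r_[toW([x,y]),z]
E
python3 - <<'E'
from h import *
C=np.array([.0016,-.0758]); a0=176.; r=.135; z=.080
def tool(a,ex=0):
    t=np.radians(a); T=np.array([-np.sin(t),np.cos(t)]); Rr=np.array([np.cos(t),np.sin(t)])
    off=.010+.0125*abs(np.sin(t))+.008*abs(np.cos(t))+ex
    return C+r*Rr-off*T
cand=[]
for sg in(1,-1):
    q=solver.ik(P(*tool(a0,.03),.2),ori(sg)); print(sg,q); q2=solver.ik(P(0,-.2,.06),ori(sg)); print(q2)
    if q is not None: cand.append((abs(q[5]),sg))
sg=min(cand)[1]; open("sg","w").write(str(sg)); O=ori(sg)
env.close(5); print("w",env.read_state()["grip_width"])
env.move_ptp(P(*tool(a0,.03),.2),O)
env.servo_line(P(*tool(a0,.03),z),feed=.2)
env.servo_line(P(*tool(a0,.004),z),feed=.08)
for a in np.arange(a0+6,270.1,6):
    env.servo_line(P(*tool(a),z),feed=.08)
    f=env.read_state()["ft_force"]; print(round(a),np.round(f,1),end=" ")
env.servo_line(P(*tool(270,.03),z),feed=.1)
env.servo_line(P(*tool(270,.03),.2),feed=.25)
pan_pose(); print(env.read_state()["clock"])
cv2.imwrite("pics/top1.png",viewer.get_image("top")["frame"])
E
```

```text
1 [ 1.83209114e-02  1.41509355e-01  1.76862732e+00 -4.44089210e-16
  1.23145597e+00  8.53209114e-02]
[-3.04640534e-01  5.87765400e-01  1.51046524e+00 -4.44089210e-16
  1.04336202e+00 -2.37640534e-01]
-1 None
None
w 0.00019791608881102052
182 [-0.4 -0.2 -0.6] 188 [-0.1  0.1 -0. ] 194 [-0.1  0.3  0.1] 200 [-0.3 -0.4  0.4] 206 [-0.4  0.2  0.5] 212 [-0.8 -0.3  0.4] 218 [-0.3  0.3  0. ] 224 [-0.1 -0.4 -0. ] 230 [-0.5  0.5 -0.4] 236 [0.3 0.9 0.1] 242 [-0.5 -0.2  1.3] 248 [-0.1 -0.1 -0.2] 254 [-0.7 -0.4 -0.5] 260 [ 0.3  0.  -0.1] 266 [0.3 0.5 0. ] {'n': 'top', 'c': [0.0021, -0.0805], 'rn': 476, 'rms': 0.0194, 'ang': -93.7962, 'nh': 113, 'ztop': 0.0922, 'reach': 0.124, 'lips': [-0.1444, -0.0055], 'nl': 234, 'centreW': [0.5947, -0.0263], 'endW': [0.5711, -0.2027]}
{'n': 'scene', 'c': [0.0025, -0.0848], 'rn': 527, 'rms': 0.0315, 'ang': -91.5473, 'nh': 262, 'ztop': 0.091, 'reach': 0.1759, 'lips': [-0.1456, -0.0072], 'nl': 165, 'centreW': [0.5948, -0.0306], 'endW': [0.5781, -0.2078]}
13.3833
```

View pics/top1.png

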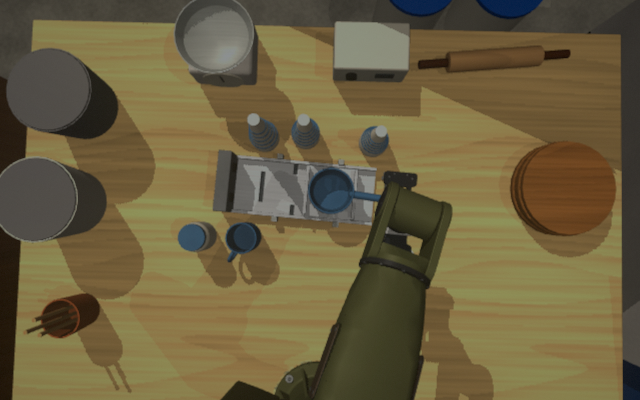

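The handle now trails back from the pan at (330,190) to the right under the gripper, and the carrier hasn't moved. Next I straddle the handle with open fingers, push on the rear lip and stop short of the detent.

Run:
```python
from h import *
O=ori(1)
env.open_gripper()
env.move_ptp(P(0,-.19,.2),O)
env.servo_line(P(0,-.19,.054),feed=.15)
env.servo_line(P(0,-.158,.054),feed=.06)
f0=np.array(env.read_state()["ft_force"])
for y in np.r_[np.arange(-.15,-.02,.02),-.016,-.013]:
    env.servo_line(P(0,y,.054),feed=.05); st=env.read_state(); print(round(y,3),np.round((np.array(st["ft_force"])-f0)[:2]@RS,1),toS(st["position"]).round(4),end=" | ")
print()
pan_pose(); print(env.read_state()["clock"])
```

```text
-0.15 [-0.9 -0.1] [-0.     -0.1498] | -0.13 [-2.2 -0.4] [-0.     -0.1298] | -0.11 [-0.3  0.2] [-0.     -0.1098] | -0.09 [-1.7 -0.3] [-0.0001 -0.0898] | -0.07 [-1.2 -0.4] [-0.     -0.0698] | -0.05 [-1.2 -0.4] [-0.     -0.0498] | -0.03 [-0.8  0.2] [-0.     -0.0298] | -0.016 [-1.5  0.4] [-0.     -0.0159] | -0.013 [-1.3  0.2] [-0.     -0.0128] | 
{'n': 'top', 'c': [0.0027, 0.0595], 'rn': 253, 'rms': 0.0462, 'ang': -93.6748, 'nh': 109, 'ztop': 0.0926, 'reach': 0.1787, 'lips': [0.1289, 0.1368], 'nl': 129, 'centreW': [0.6046, 0.1133], 'endW': [0.5814, -0.0632]}
{'n': 'scene', 'c': [0.0029, 0.0435], 'rn': 409, 'rms': 0.0316, 'ang': -91.7916, 'nh': 204, 'ztop': 0.0904, 'reach': 0.1649, 'lips': [-0.0202, 0.1326], 'nl': 225, 'centreW': [0.6038, 0.0973], 'endW': [0.5863, -0.0798]}
21.4167
```

```bash
cat >> h.py <<'E'
def gap():
    o=[]
    for n in("top","scene"):
        X=cloud(viewer.get_image(n)).reshape(-1,3); X=X[~np.isnan(X[:,0])]; S=toS(X); z=X[:,2]
        L=S[(abs(S[:,0])<.055)&(z>.048)&(z<.06)&(S[:,1]>.118)&(S[:,1]<.16)]
        B=S[(abs(S[:,0])<.07)&(z>.094)&(z<.106)&(S[:,1]>.17)&(S[:,1]<.25)]
        o+=[np.percentile(L[:,1],95)-.0,np.median(L[:,1]),np.percentile(B[:,1],3)]
    return np.round(np.array(o)*1000,1).tolist()
E
python3 - <<'E'
from h import *
print(gap())
for y in [-.012,-.011,-.010,-.009]:
    env.servo_line(P(0,y,.054),feed=.03); st=env.read_state(); F=np.array(st["ft_force"])[:2]@RS
    env.pause(.1); print(y,F.round(1),gap())
print(env.read_state()["clock"])
cv2.imwrite("pics/top2.png",viewer.get_image("top")["frame"][120:250,180:420].repeat(3,0).repeat(3,1))
E
```

```text
[136.5, 132.9, 191.3, 134.6, 131.3, 189.4]
-0.012 [-0.3 -0.1] [136.8, 133.2, 191.3, 135.2, 131.7, 189.5]
-0.011 [-0.7  0.2] [137.9, 134.3, 191.1, 135.9, 132.5, 189.5]
-0.01 [ 0.2 -0.4] [138.7, 135.0, 191.2, 137.2, 133.6, 189.5]
-0.009 [-0.1 -0. ] [141.5, 137.1, 191.1, 139.3, 135.7, 189.4]
23.3167
```

View pics/top2.png

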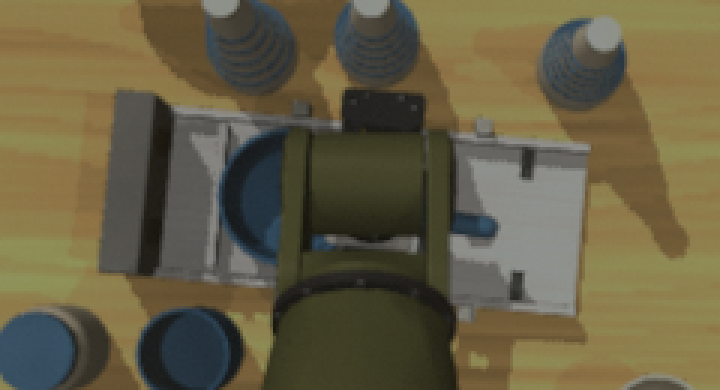

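The front lip jumped 2–3 mm on the last 1 mm step, which looks like the detent click. The handle trails to about (485,225) in the crop. I'll check with one more step, then retreat.

Run:
```python
from h import *
env.servo_line(P(0,-.0083,.054),feed=.02); print(gap())
env.servo_line(P(0,-.045,.054),feed=.08); print(gap())
env.servo_line(P(0,-.045,.22),feed=.2)
env.move_ptp(P(-.18,-.22,.3),ori(1))
print(gap()); pan_pose()
for n in("top","scene"):
    X=cloud(viewer.get_image(n)).reshape(-1,3); X=X[~np.isnan(X[:,0])]; S=toS(X)
    k=(abs(S[:,0])<.05)&(S[:,1]>.125)&(S[:,1]<.145)&(X[:,2]>.045)&(X[:,2]<.06); print("liptop",np.median(X[k,2]))
    R=np.load(f"/tmp/g_{n}.npy"); S=toS(R); k=(abs(S[:,0])<.05)&(S[:,1]>-.02)&(S[:,1]<-.002)&(R[:,2]>.045)&(R[:,2]<.06); print("before",np.median(R[k,2]))
cv2.imwrite("pics/top3.png",viewer.get_image("top")["frame"]); print(env.read_state()["clock"])
```

```text
[141.2, 137.2, 191.1, 139.6, 135.0, 189.4]
[141.5, 136.9, 191.3, 139.9, 135.7, 189.6]
[141.5, 137.3, 191.1, 139.6, 135.3, 189.5]
{'n': 'top', 'c': [0.0023, 0.0565], 'rn': 534, 'rms': 0.0351, 'ang': -93.6405, 'nh': 246, 'ztop': 0.0906, 'reach': 0.1695, 'lips': [0.0029, 0.1415], 'nl': 236, 'centreW': [0.6041, 0.1104], 'endW': [0.5809, -0.0661]}
{'n': 'scene', 'c': [0.0021, 0.064], 'rn': 406, 'rms': 0.0336, 'ang': -90.9976, 'nh': 275, 'ztop': 0.0882, 'reach': 0.1782, 'lips': [0.0008, 0.1397], 'nl': 87, 'centreW': [0.6044, 0.1178], 'endW': [0.5893, -0.0595]}
liptop 0.05251016973636994
before 0.053865006805755886
liptop 0.051079461276643104
before 0.05238146259954839
26.7833
```

View pics/top3.png

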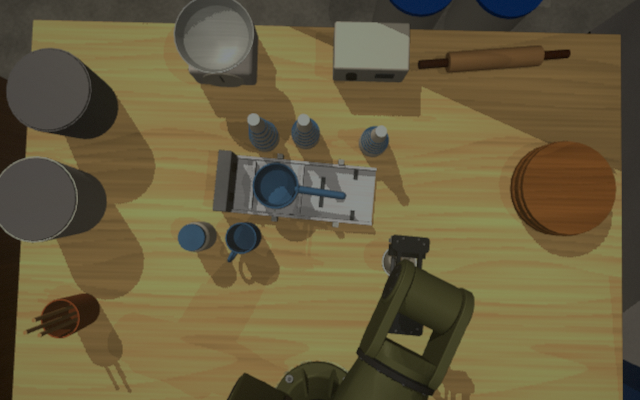

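The carrier sits 1.4 mm lower and is centred at about 70–72 mm, so it is in the detent. The handle trails from (300,188) to (345,195), the pots haven't moved, and the gripper is clear above the bowl.

```bash
python3 -c "
from h import *
print(workorder.close_job())"
```

```text
the job is handed in; nothing more can be done
None
```

I handed the job in at about 27 s: the handle trails back over the slide, the carrier has dropped into the station detent (1.4 mm lower, within about 2 mm of its mark), the pots look unmoved and the gripper is clear; no verdict came back.

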